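Turn the sharpening stone over on the board's edge

ROBOT

A 6-joint arm with a two-finger parallel gripper is mounted at the origin on the work surface. World frame = base frame: x ahead of the robot, y to its left, z up, the work surface at z = 0. Lengths are in mm, angles in degrees, forces in N, time in s.
With the tool pointing down it reaches from about 300 to 850 mm from the base axis. Payload 4.2 kg.
Tool frame: the origin (TCP) lies midway between the tips of the shut fingers; the grasp point (between the pads) lies 19 mm behind it (env.grasp_offset is the distance from the TCP to the grasp point, in mm); z points along the fingers, y is the line along which they close (so a half turn about z gives the same grasp; the last joint's range is limited). The gripper opens to 91 mm and grips with 3 to 60 N. Pads are 32 mm wide; open, the fingers measure 118 mm over their backs; the gripper's body (76 mm by 178 mm) begins 60 mm behind the grasp point.
Start: joints at [70.302, 18.312, 89.639, -0, 72.044, -1.146], TCP at [182.951, 545.135, 213.976] pointing down, gripper open.
Joint ranges: [-177.97, 177.97], [-48.28, 115.42], [12.27, 149.76], [-77.06, 257.06], [2.81, 150.46], [-146.56, 146.56]. Speed limits (degrees/s): [147.25, 147.25, 180, 180, 180, 180].

INTERFACE

Orientations are given as [roll, pitch, yaw] about the fixed x, y, z axes, in that order (R = Rz(yaw) Ry(pitch) Rx(roll)).
In Python, from workcell import env, optics gives the robot as it stands. The module is installed in compiled form; this text tells all that it offers.
- The arm moves only by the tool send_rows, never from a script. Its argument "targets" is a list that holds one entry, the list of rows, each a list of 7 numbers: the turn, a rotation vector about the world's x, y, z scaled (see below), then the shift along the world's x, y, z scaled (see below), then the closure, from -1 (fully open) to 1 (shut). In form: [[[rx, ry, rz, x, y, z, gripper], ...]]. A call has 1 to 12 rows; each row shifts and turns the commanded pose from where the row before left it; what a row does not reach is not made up. The controller multiplies each number of a shift by 0.2 m and each number of a turn by pi/2 rad. A row lasts 1/10 s, in which the tool goes at most 50 mm and 8.59 degrees, less where a joint would pass 70% of its speed; a pose out of reach is approached as far as the arm can. A call with a number of a shift or a turn outside -1 to 1 is refused whole. A call with a gripper value outside its range is refused whole. The fingers move at their own pace and stop on an object; "grip_force" is the grip in N (left out, the last holds). Time passes only in rows, so rows that do not move let the fingers close. It gives the time, the measured TCP pose, the force, the opening and the grip force at its end, in the units of the state.
- env.state(): the state, without advancing time (a new reading comes with each control period).
- optics.grab_frame(name): name is "scene" or "top" or "wrist"; returns (picture, depth): 400x640x3 uint8, red, green, blue; 400x640 float32, mm along the optical axis (not along the pixel's ray), 0 where there is no reading.
- optics.camera_info(name): a dict with "camera_matrix" (3x3 intrinsics, pixels), "R" (3x3) and "t" (3): a world point X has camera coordinates R X + t; the wrist camera has in their place "mount" (4x4, takes a point from camera to tool coordinates, whose origin is the TCP and whose axes are the flange's). Camera axes: x right, y down, z forward; pixel columns grow to the right and rows downward; lengths in mm; the calibration is good to about 2 mm. The wrist camera is an equidistant fisheye: a pixel r from the principal point sees the ray r / f radians off the axis. A picture is of the moment at which its call begins: read the wrist's pose just before it. camera_info takes no time and is no camera call.
- env.job_done(): hands the job in; it is judged then, once.
Trained networks look in the newest picture that a camera, given by its name, has taken for a name from the list of things; names that differ only in an ending like _2 or _b are one class to them, and where a whole thing is asked for, a point or a joint stands for the part that bears it (a point fixed in the world has none). Each returns a list of dicts, best first, with "conf" (0 to 1); they miss things now and then, are a little off and sometimes report something else, mostly with a low value. They report only what shows in the picture. A call takes as long as a camera call. They do not tell look-alikes from the thing itself.
- optics.silhouettes(camera, name): "mask" (400x640 bool, what is visible of it) and "at" ([column, row] in pixels, amid what is visible of it).
- optics.place_of(camera, name): "at" ([column, row] in pixels: a listed point, or the origin of a listed thing).
The state is a dict: "time_s": time; "qpos": joint angles; "qvel": joint speeds; "effort": joint torques, N m; "ee_pos": TCP position; "ee_rot": TCP orientation; "force": force on the tool from outside, world axes, zero at the start; "torque": the same for the moment, N m; "gripper_width": finger opening in mm; "gripper_force": force on a finger pad.
Only numpy, scipy, OpenCV 4.12 (cv2) and the standard library are available. Lean on these libraries where they do the work, as an engineer would, in place of code of your own. Each camera call takes 0.05 s, during which the arm holds its last target. There are 200 camera calls.

TASK

Turn the two-faced sharpening stone over with the fingertips: push it across the shelf against the front edge of the thin plywood board, tip it up on that edge and push it on over, so that it ends lying flat on the board with its orange fine face up. Only push it, never pick it up or carry it, and leave everything else where it is.

Things in the scene. Friction and masses are not known exactly. Their poses are not given: they have to be found in the camera images.
- stone: flat sharpening stone, 60 mm (x) by 120 mm (y) by 16 mm thick (z), 0.22 to 0.31 kg, 4 mm bevels (45 degrees) along all top and bottom edges. One face dark grey (coarse), the other orange (fine). Origin: centre of the orange face; z points from orange to grey face. Starts on the shelf, grey up, on the robot's side of the board, 15 to 60 mm from its front edge, long side within 0.25 rad of parallel to it
- stone_center (a point): centre of the stone's volume, half-way through its thickness; its height is 8 mm while the stone lies on the shelf and 15 mm while it lies on the board
- board: thin plywood board fixed to the shelf, 180 mm (its x) by 280 mm (its y) by 7 mm high, with square edges. Origin: centre of its underside, on the shelf surface. x points away from the front edge, which faces the robot and lies at x = -90 mm, running along y; z up
- board_edge (a point): middle of the board's front top edge, 7 mm above the shelf; axes as the board's
- oil: small amber bottle of honing oil, 38 mm across, 95 mm tall, standing at the back of the board; origin at its underside. Leave it
- torch: aluminium torch with a black press button, 130 mm long (along its y), 34 mm across, lying at the back of the board; origin below its middle. Leave it
- jar: empty glass preserving jar with wire clamp lid, 100 mm across, 160 mm tall, standing at the left; origin at its underside. Leave it
- tin: green paint tin, 104 mm across, 120 mm tall, standing at the left; origin at its underside. Leave it
- dustpan: red plastic dustpan, pan 190 by 220 mm, 41 mm tall, its handle pointing along its x; origin below the pan's middle. Leave it
- brush: black plastic hand brush 300 mm long (along its x), 51 mm tall; origin on its underside. Leave it
- hook: steel hook of 10 mm rod, 130 mm long, lying flat on the shelf at the left; origin on its underside. Leave it
Not all that is in view belongs to the job. Of the things like the stone, leave any that is blue; of the rest the smaller one is meant.

How it is judged (in metres and radians):
On the way, in this order (a step that is already met when the one before it is completed fails the run):
1. the stone, still lying flat, is pushed against the board's front edge (contact force between stone and board above 0.5 N and contact force between stone and the fingers above 0.3 N and angle between stone's own z axis and vertical below 0.2 rad), for 0.05 s.
2. the stone stands tipped up on the board's edge, pushed by the fingers (angle between stone's own z axis and vertical between 0.9 and 1.9 rad and contact force between stone and board above 0.1 N and contact force between stone and the fingers above 0.05 N), for 0.05 s.
At the end, for the whole second after the job is handed in: the stone lies at rest flat on the board (within 0.09 rad), orange face up, its centre 12 to 18 mm above the shelf, at least 18 mm inside the board's front and back edges and within 100 mm of the board's middle line (angle between stone's own z axis and vertical above 3.05 rad and height (world z) of stone_center between 0.012 and 0.018 m and x of stone_center in the frame of board between -0.072 and 0.072 m and y of stone_center in the frame of board between -0.1 and 0.1 m and linear speed of stone below 0.02 m/s); the robot touches nothing.
It fails at once if the stone is picked up (its centre higher than 60 mm; tipping needs about 38 mm) (height (world z) of stone_center above 0.06 m).
It fails at once if the stone is carried clear of shelf and board (contact force between stone and the fingers above 1 N and contact force between stone and board below 0.01 N and contact force between stone and table below 0.01 N and height (world z) of stone_center above 0.025 m).
It fails at once if another thing is moved by more than 20 mm (distance of any of oil, torch, jar, tin, dustpan, brush, hook from where it was at the start of the episode above 0.02 m).
It also fails if it takes over 72 s, if anything falls off the work surface, if the arm or the gripper's body presses on something with over 40 N, if the wrist force passes 120 N, or if a joint passes its speed limit or range.

## Working session

There is one attempt and no reset: what is moved stays moved. The work goes in short steps, Python scripts to look and compute and a tool call to move; the robot and the scene stay as the last step left them, time stands still between calls to the robot, and variables do not carry over. Pictures are saved under pics/ and viewed, at most 10 in all, crops included, and the job is handed in when it is done.

Besides the shell and the picture viewer there is one more tool, called after "Call:" in YAML: its name, and indented under it one key for each argument. send_rows: Moves the arm, as the interface text tells. Its arguments: {"type":"object","properties":{"targets":{"type":"array"},"grip_force":{"type":"number"}},"required":["targets"]}

```bash
mkdir -p pics; cat > h.py <<'E'
import numpy as np, cv2
from workcell import env, optics
def cam(n):
    c=optics.camera_info(n); return np.array(c["camera_matrix"]),np.array(c["R"]),np.array(c["t"]).ravel()
def pts(n,d,mask):
    K,R,t=cam(n); v,u=np.nonzero(mask&(d>0)); z=d[v,u]
    P=np.stack([(u-K[0,2])/K[0,0]*z,(v-K[1,2])/K[1,1]*z,z],1)
    return (P-t)@R
E
python3 - <<'E'
from h import *
s=env.state(); print(s)
for n in("top","scene"):
    im,d=optics.grab_frame(n); cv2.imwrite(f"pics/{n}0.png",im[:,:,::-1]); np.save(f"{n}_d.npy",d)
    for nm in("stone","board"):
        for r in optics.silhouettes(n,nm):
            P=pts(n,d,r["mask"]); 
            if len(P)<10: continue
            rect=cv2.minAreaRect(P[:,:2].astype(np.float32))
            print(n,nm,r["conf"],r["at"],len(P),np.median(P,0).round(1),np.round(rect[0],1),np.round(rect[1],1),round(rect[2],1))
E
```

```text
{'time_s': 0.0, 'qpos': array([ 7.03019526e+01,  1.83514033e+01,  8.97083124e+01, -2.24588168e-03,
        7.20445753e+01, -1.14531623e+00]), 'qvel': array([ 0.0185734 , -0.07343077,  0.00851215, -0.024534  , -0.033727  ,
        0.01665504]), 'effort': array([ 3.26550500e-03, -4.12470889e+01, -2.31980485e+01,  7.31965899e-02,
        4.55380068e-02, -1.42082604e-04]), 'ee_pos': array([182.77954066, 544.61938098, 213.1097649 ]), 'ee_rot': array([-1.79895687e+02,  5.02202362e-05,  1.61447963e+02]), 'force': array([ 0.42826724,  0.59065136, -0.90299511]), 'torque': array([-0.00449929, -0.00385774, -0.03914706]), 'gripper_force': 0.0, 'gripper_width': 91.28760477085031}
top stone 0.81 [260.0, 215.9] 742 [516.5 183.2  14.1] [518.5 185.6] [125.9  61.6] 65.6
top stone 0.7 [261.1, 289.4] 815 [295.  169.1  14.1] [294.6 171.3] [120.2  63.5] 22.2
top stone 0.58 [316.8, 256.6] 1587 [ 3.898e+02 -2.000e-01  2.080e+01] [389.5  -1.1] [171.3  88.2] 37.2
top board 0.64 [283.4, 169.0] 4281 [664.8 105.2   5.3] [678.5 102.2] [285.5 186. ] 62.5
scene stone 0.98 [293.5, 190.6] 1176 [397.2  -6.4  23. ] [379.6  11.5] [171.8 120.4] 37.0
scene stone 0.87 [310.2, 154.8] 405 [297.9 165.1  16.3] [291.4 182.2] [120.1  90.2] 20.9
scene stone 0.79 [361.8, 183.5] 558 [519.6 177.1  16.1] [509.2 191.3] [130.6  86.8] 62.5
scene board 0.78 [382.0, 218.9] 3632 [665.5  95.8   7.8] [670.3 105.7] [283.5 197.5] 62.4
scene board 0.24 [138.9, 279.3] 5738 [ 394.9 -490.9    6.9] [ 434.9 -472.2] [313.6 247.6] 10.5
```

```bash
python3 - <<'E'
from h import *
im=cv2.imread("pics/top0.png"); cv2.imwrite("pics/topc.png",cv2.resize(im[80:330,150:430],None,fx=2.4,fy=2.4))
E
```

```text
(no output)
```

View pics/topc.png

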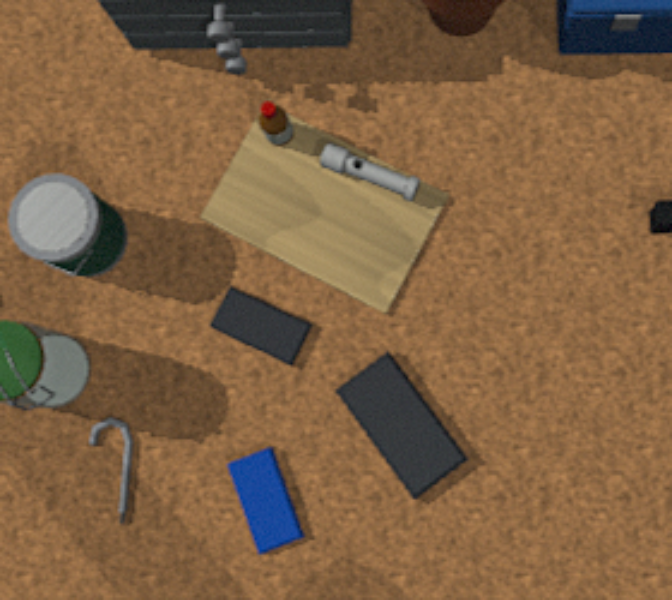

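View pics/scene0.png

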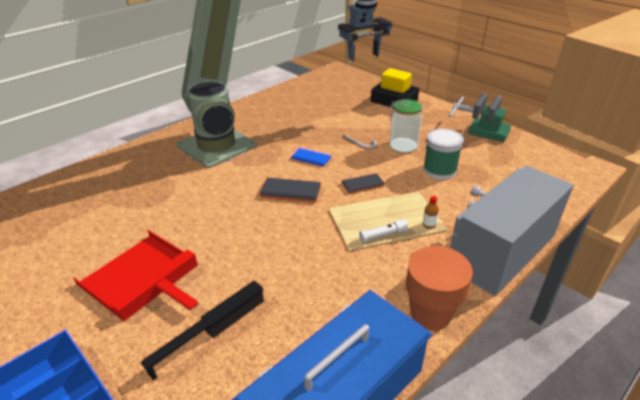

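The candidates are three: a small dark stone at top pixel (260,216), a larger dark one at (317,257) and a blue one at (261,289). The small dark one, just in front of the board, is the target, and the crop confirms it. Next I'll measure more precisely.

```bash
python3 - <<'E'
from h import *
K,R,t=cam("top"); print("top cam at",(-R.T@t).round(0))
res={}
for n in("top",):
    im,d=optics.grab_frame(n)
    hsv=cv2.cvtColor(im,cv2.COLOR_RGB2HSV)
    for nm,zp in(("stone",16),("board",7)):
        for r in optics.silhouettes(n,nm)[:3]:
            # ray-plane intersection of mask contour
            c=max(cv2.findContours(r["mask"].astype(np.uint8),0,1)[0],key=cv2.contourArea)[:,0].astype(float)
            ray=np.c_[(c-K[[0,1],2])/K[[0,1],[0,1]],np.ones(len(c))]@R; o=-R.T@t
            P=o+ray*((zp-o[2])/ray[:,2])[:,None]
            rc=cv2.minAreaRect(P[:,:2].astype(np.float32))
            print(nm,r["conf"],np.round(rc[0],1),np.round(rc[1],1),round(rc[2],1)); print(cv2.boxPoints(rc).round(0).tolist())
for nm in("board","board_edge","stone","stone_center","torch","oil"):
    for r in optics.place_of("top",nm)[:3]:
        c=np.array(r["at"]); ray=np.r_[(c-K[[0,1],2])/K[[0,1],[0,1]],1]@R; o=-R.T@t
        zp={"board":0,"board_edge":7,"stone":0,"stone_center":8}.get(nm,7)
        print(nm,r["conf"],(o+ray*(zp-o[2])/ray[2]).round(1))
E
```

```text
top cam at [ 365.  -34. 1173.]
stone 0.91 [388.7   0.9] [176.1  89.7] 35.9
[[291.0, -14.0], [344.0, -87.0], [486.0, 16.0], [434.0, 89.0]]
stone 0.8 [517.  180.7] [118.4  61.8] 64.9
[[464.0, 140.0], [520.0, 114.0], [570.0, 221.0], [514.0, 247.0]]
stone 0.71 [295.8 169.6] [118.1  60.6] 19.8
[[230.0, 178.0], [250.0, 121.0], [362.0, 161.0], [341.0, 218.0]]
board 0.94 [675.8 100.9] [284.4 185.3] 62.2
[[527.0, 18.0], [691.0, -68.0], [824.0, 183.0], [660.0, 270.0]]
board 0.69 [681. 107.   0.]
board_edge 0.59 [598.7 142.8   7. ]
stone 0.96 [298.1 184.6   0. ]
stone 0.95 [395.2  -2.    0. ]
stone 0.6 [507.8 177.4   0. ]
stone_center 0.92 [393.5  -7.7   8. ]
stone_center 0.91 [522.9 181.3   8. ]
stone_center 0.55 [289.9 170.5   8. ]
torch 0.92 [719.3  38.2   7. ]
torch 0.75 [672.  112.5   7. ]
oil 0.49 [782.  172.2   7. ]
```

Call:
send_rows:
  targets:
    - [[0,0,-0.0085,0.116,-0.139,0,-0.2],[0,0,-0.0085,0.116,-0.139,0,-0.2],[0,0,-0.0085,0.116,-0.139,0,-0.2],[0,0,-0.0085,0.116,-0.139,0,-0.2],[0,0,-0.0085,0.116,-0.139,0,-0.2],[0,0,-0.0085,0.116,-0.139,0,-0.2],[0,0,-0.0085,0.116,-0.139,0,-0.2],[0,0,-0.0085,0.116,-0.139,0,-0.2],[0,0,-0.0085,0.116,-0.139,0,-0.2],[0,0,-0.0085,0.116,-0.139,0,-0.2],[0,0,-0.0085,0.116,-0.139,0,-0.2],[0,0,-0.0085,0.116,-0.139,0,-0.2]]

```text
time_s: 1.95
ee_pos: [462.2, 210.3, 214.2]
ee_rot: [180.0, 0.0, 152.2]
force: [0.7, 0.3, 0.4]
gripper_width: 54.5
gripper_force: 0.0
```

```bash
python3 - <<'E'
from h import *
im,d=optics.grab_frame("wrist"); cv2.imwrite("pics/w1.png",im[:,:,::-1])
c=optics.camera_info("wrist"); print(c)
E
```

```text
{'camera_matrix': array([[309.70691629,   0.        , 317.61492778],
       [  0.        , 309.70691629, 202.67259061],
       [  0.        ,   0.        ,   1.        ]]), 'mount': array([[ 8.08996126e-05, -9.65832359e-01, -2.59167604e-01,
         7.39307392e+01],
       [ 9.99999947e-01, -3.41784071e-06,  3.24888868e-04,
        -5.02952709e-02],
       [-3.14673975e-04, -2.59167617e-01,  9.65832308e-01,
        -1.70665110e+02],
       [ 0.00000000e+00,  0.00000000e+00,  0.00000000e+00,
         1.00000000e+00]])}
```

View pics/w1.png

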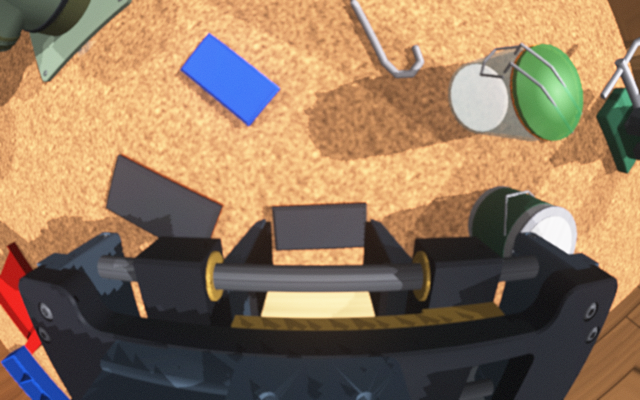

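The wrist view shows the stone at about (320,226), centred between the fingers and ahead of them toward the board. The path down is clear.

Call:
send_rows:
  targets:
    - [[0,0,0,0,0,-0.083,-0.2],[0,0,0,0,0,-0.083,-0.2],[0,0,0,0,0,-0.083,-0.2],[0,0,0,0,0,-0.083,-0.2],[0,0,0,0,0,-0.083,-0.2],[0,0,0,0,0,-0.083,-0.2],[0,0,0,0,0,-0.083,-0.2],[0,0,0,0,0,-0.083,-0.2],[0,0,0,0,0,-0.083,-0.2],[0,0,0,0,0,-0.083,-0.2],[0,0,0,0,0,-0.083,-0.2],[0,0,0,0,0,-0.083,-0.2]]

```text
time_s: 3.2
ee_pos: [461.5, 211.8, 14.3]
ee_rot: [180.0, 0.0, 152.3]
force: [1.0, -0.5, -0.2]
gripper_width: 54.8
gripper_force: 0.0
```

Call:
send_rows:
  targets:
    - [[0,0,0,0,0,-0.025,-0.2],[0,0,0,0,0,-0.025,-0.2],[0,0,0,0,0,0,-0.2]]

```text
time_s: 3.5
ee_pos: [461.4, 211.6, 4.7]
ee_rot: [180.0, -0.0, 152.3]
force: [0.1, -0.7, -0.3]
gripper_width: 55.1
gripper_force: 0.0
```

Call:
send_rows:
  targets:
    - [[0,0,0,0.0221,-0.0117,0,-0.2],[0,0,0,0.0221,-0.0117,0,-0.2],[0,0,0,0.0221,-0.0117,0,-0.2],[0,0,0,0.0221,-0.0117,0,-0.2],[0,0,0,0.0221,-0.0117,0,-0.2],[0,0,0,0.0221,-0.0117,0,-0.2],[0,0,0,0.0221,-0.0117,0,-0.2],[0,0,0,0.0221,-0.0117,0,-0.2],[0,0,0,0.0221,-0.0117,0,-0.2],[0,0,0,0.0221,-0.0117,0,-0.2],[0,0,0,0.0221,-0.0117,0,-0.2],[0,0,0,0.0221,-0.0117,0,-0.2]]

```text
time_s: 4.7
ee_pos: [514.8, 183.2, 4.8]
ee_rot: [180.0, -0.0, 152.3]
force: [-4.1, 2.1, 3.4]
gripper_width: 54.7
gripper_force: 2.1
```

```bash
python3 - <<'E'
from h import *
s=env.state(); print(s["ee_pos"].round(1),s["force"].round(2))
im,d=optics.grab_frame("wrist"); cv2.imwrite("pics/w2.png",im[:,:,::-1])
im,d=optics.grab_frame("scene"); cv2.imwrite("pics/s2.png",cv2.resize(im[100:260,280:460,::-1],None,fx=4,fy=4,interpolation=2)[:600])
E
```

```text
[514.8 183.2   4.8] [-4.12  2.11  3.4 ]
```

View pics/w2.png

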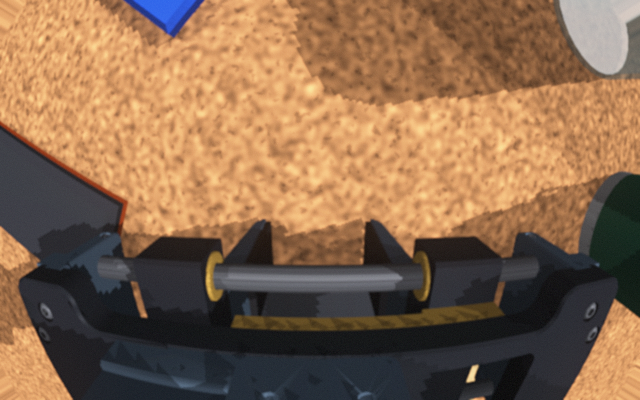

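View pics/s2.png

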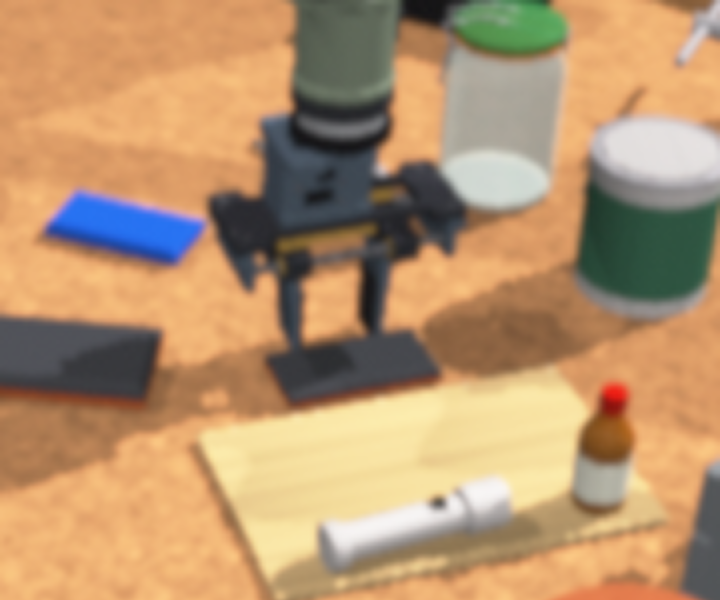

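The stone lies flat against the fingers with a small gap left to the board (in the crop, stone at (350,368) and the board edge from (200,440) to (555,370)). I'll continue slowly.

Call:
send_rows:
  targets:
    - [[0,0,0,0.0133,-0.007,0,-0.2],[0,0,0,0.0133,-0.007,0,-0.2],[0,0,0,0.0133,-0.007,0,-0.2],[0,0,0,0.0133,-0.007,0,-0.2]]

```text
time_s: 5.2
ee_pos: [525.2, 177.7, 4.7]
ee_rot: [-180.0, 0.0, 152.3]
force: [-2.2, 1.0, 0.5]
gripper_width: 54.4
gripper_force: 1.2
```

Call:
send_rows:
  targets:
    - [[0,0,0,0.0088,-0.0047,0,-0.2],[0,0,0,0.0088,-0.0047,0,-0.2]]

```text
time_s: 5.4
ee_pos: [525.8, 177.4, 4.7]
ee_rot: [-180.0, -0.4, 152.1]
force: [-11.7, 11.8, 7.9]
gripper_width: 54.7
gripper_force: 8.2
```

Call:
send_rows:
  targets:
    - [[0,0,0,0,0,-0.014,-0.2],[0,0,0,0,0,0,-0.2]]

```text
time_s: 5.6
ee_pos: [525.5, 177.1, 2.0]
ee_rot: [-179.9, -0.3, 152.2]
force: [-9.5, 8.0, 7.6]
gripper_width: 54.8
gripper_force: 6.0
```

Now lift by friction.

Call:
send_rows:
  targets:
    - [[0,0,0,0,0,0.01,-0.2],[0,0,0,0,0,0.01,-0.2],[0,0,0,0,0,0.01,-0.2],[0,0,0,0,0,0.01,-0.2]]

```text
time_s: 6.0
ee_pos: [525.9, 176.8, 9.1]
ee_rot: [-179.9, -0.3, 152.2]
force: [-6.8, 6.1, -1.4]
gripper_width: 54.9
gripper_force: 4.2
```

```bash
python3 - <<'E'
from h import *
im,d=optics.grab_frame("scene"); cv2.imwrite("pics/s3.png",cv2.resize(im[140:240,320:450,::-1],None,fx=5,fy=5,interpolation=2))
E
```

```text
(no output)
```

View pics/s3.png

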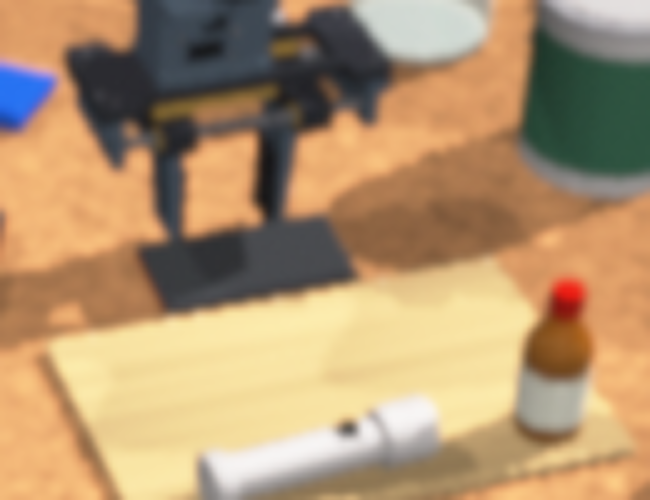

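The stone is flush against the edge, and the fingers carry −1.4 N vertically, about half its weight, so the rear seems to be lifting. I'll go on up.

Call:
send_rows:
  targets:
    - [[0,0,0,0,0,0.012,-0.2],[0,0,0,0,0,0.012,-0.2],[0,0,0,0,0,0.012,-0.2],[0,0,0,0,0,0.012,-0.2]]

```text
time_s: 6.45
ee_pos: [527.3, 176.1, 19.0]
ee_rot: [-179.9, -0.1, 152.3]
force: [-3.5, 1.8, 0.2]
gripper_width: 54.7
gripper_force: 2.0
```

```bash
python3 - <<'E'
from h import *
for n in("scene","top"):
    im,d=optics.grab_frame(n)
    rs=optics.silhouettes(n,"stone")
    for r in rs[:4]:
        P=pts(n,d,r["mask"]); B=(P[:,:2]-[676,102])@np.array([[.885,.466],[-.466,.885]])
        if abs(np.median(B[:,0])+120)>60 or abs(np.median(B[:,1]))>60: continue
        for x0 in range(-165,-75,15):
            m=abs(B[:,0]-x0)<7
            if m.sum()>5: print(n,x0,np.median(P[m,2]).round(1),m.sum())
E
```

```text
scene -150 30.2 28
scene -135 30.1 152
scene -120 25.0 165
scene -105 21.1 154
scene -90 15.5 163
top -120 22.8 18
top -105 18.9 113
top -90 15.3 88
```

The stone is tilted about 17°. I'll follow the arc.

Call:
send_rows:
  targets:
    - [[0,0,0,0.003,-0.0016,0.011,-0.2],[0,0,0,0.0035,-0.0019,0.011,-0.2],[0,0,0,0.004,-0.0021,0.011,-0.2],[0,0,0,0.0044,-0.0023,0.01,-0.2],[0,0,0,0.0049,-0.0026,0.01,-0.2],[0,0,0,0.0053,-0.0028,0.01,-0.2]]

```text
time_s: 7.25
ee_pos: [531.8, 173.7, 31.9]
ee_rot: [-179.9, -0.2, 152.2]
force: [-7.0, 4.2, 3.1]
gripper_width: 54.9
gripper_force: 3.9
```

```bash
cat > t.py <<'E'
from h import *
for n in("scene",):
    im,d=optics.grab_frame(n)
    for r in optics.silhouettes(n,"stone")[:4]:
        P=pts(n,d,r["mask"]); B=(P[:,:2]-[676,102])@np.array([[.885,.466],[-.466,.885]])
        if abs(np.median(B[:,0])+100)>70 or abs(np.median(B[:,1]))>60: continue
        Q=np.c_[B,P[:,2]]; c=np.median(Q,0); q=Q-c; q=q[np.linalg.norm(q,axis=1)<70]
        w=np.linalg.svd(q,full_matrices=False)[2][2]; w=w*np.sign(w[2])
        print(n,r["conf"],"median",c.round(1),"normal",w.round(2),"tilt",np.degrees(np.arccos(w[2])).round(1),"p5",np.percentile(Q,5,axis=0).round(0),"p95",np.percentile(Q,95,axis=0).round(0))
s=env.state(); print(s["ee_pos"].round(1),s["force"].round(1))
E
python3 t.py
```

```text
scene 0.87 median [-111.3   -6.8   29. ] normal [ 0.51 -0.    0.86] tilt 30.5 p5 [-135.  -61.   14.] p95 [-90.  49.  43.]
[531.9 173.7  32.2] [-6.4  3.9  2.5]
```

Call:
send_rows:
  targets:
    - [[0,0,0,0,0,0.011,-0.2],[0,0,0,0.0053,-0.0028,0.011,-0.2],[0,0,0,0.0058,-0.003,0.011,-0.2],[0,0,0,0.0062,-0.0033,0.01,-0.2],[0,0,0,0.0066,-0.0035,0.01,-0.2],[0,0,0,0.0071,-0.0037,0.01,-0.2]]

```text
time_s: 7.95
ee_pos: [539.6, 169.8, 45.1]
ee_rot: [-180.0, -0.0, 152.3]
force: [-4.6, 1.9, 1.8]
gripper_width: 54.7
gripper_force: 2.3
```

```bash
python3 t.py
```

```text
scene 0.89 median [-106.3   -7.5   34.6] normal [ 0.72 -0.01  0.7 ] tilt 45.8 p5 [-126.  -61.   15.] p95 [-88.  47.  54.]
[539.9 169.7  45.2] [-5.2  1.2  3.4]
```

Call:
send_rows:
  targets:
    - [[0,0,0,0.0071,-0.0037,0.01,-0.2],[0,0,0,0.0075,-0.004,0.009,-0.2],[0,0,0,0.008,-0.0042,0.008,-0.2],[0,0,0,0.0084,-0.0044,0.007,-0.2],[0,0,0,0.0088,-0.0047,0.006,-0.2],[0,0,0,0.0088,-0.0047,0.005,-0.2]]

```text
time_s: 8.65
ee_pos: [550.0, 164.9, 54.2]
ee_rot: [180.0, 0.0, 152.3]
force: [-3.9, 0.5, 4.1]
gripper_width: 55.0
gripper_force: 2.3
```

```bash
python3 t.py
```

```text
scene 0.69 median [-100.1   -6.    38.8] normal [ 0.87 -0.    0.5 ] tilt 60.2 p5 [-115.  -59.   15.] p95 [-87.  49.  62.]
[550.5 164.9  54.2] [-3.5  1.   4.3]
```

Call:
send_rows:
  targets:
    - [[0,0,0,0.0088,-0.0047,0.005,-0.2],[0,0,0,0.0088,-0.0047,0.005,-0.2],[0,0,0,0.0088,-0.0047,0.004,-0.2],[0,0,0,0.0088,-0.0047,0.003,-0.2],[0,0,0,0.0088,-0.0047,0.002,-0.2],[0,0,0,0.0088,-0.0047,0.001,-0.2]]

```text
time_s: 9.35
ee_pos: [561.0, 159.5, 59.0]
ee_rot: [179.9, 0.1, 152.3]
force: [-3.8, 0.5, 8.8]
gripper_width: 54.5
gripper_force: 4.1
```

```bash
python3 t.py
```

```text
scene 0.97 median [-92.9  -5.7  42.8] normal [0.96 0.   0.28] tilt 73.8 p5 [-102.  -59.   18.] p95 [-85.  48.  66.]
[561.4 159.4  59. ] [-3.7  1.1  7.3]
```

Call:
send_rows:
  targets:
    - [[0,0,0,0.0044,-0.0023,0.007,-0.2],[0,0,0,0.0088,-0.0047,0.004,-0.2],[0,0,0,0.0088,-0.0047,0.002,-0.2],[0,0,0,0.0088,-0.0047,0.0,-0.2],[0,0,0,0.0088,-0.0047,0.0,-0.2],[0,0,0,0.0088,-0.0047,0.0,-0.2]]

```text
time_s: 10.05
ee_pos: [569.9, 153.8, 59.9]
ee_rot: [-180.0, -0.0, 152.3]
force: [-1.0, -0.4, -0.5]
gripper_width: 54.6
gripper_force: 0.0
```

```bash
python3 t.py
```

```text
scene 0.91 median [-85.7  -8.8  43.1] normal [ 1.   -0.01  0.08] tilt 85.2 p5 [-95. -62.  13.] p95 [-81.  48.  68.]
[570.  153.9  60.1] [-0.6 -0.1  0.7]
```

Call:
send_rows:
  targets:
    - [[0,0,0,-0.0088,0.0047,0,-0.2],[0,0,0,0,0,-0.04,-0.2],[0,0,0,0.0088,-0.0047,0,-0.2],[0,0,0,0.0088,-0.0047,0,-0.2],[0,0,0,0.0088,-0.0047,0,-0.2],[0,0,0,0.0088,-0.0047,0,-0.2],[0,0,0,0.0088,-0.0047,0,-0.2],[0,0,0,0.0088,-0.0047,0,-0.2],[0,0,0,0.0088,-0.0047,0,-0.2]]

```text
time_s: 11.05
ee_pos: [580.5, 148.4, 52.5]
ee_rot: [180.0, 0.0, 152.3]
force: [-0.9, 0.2, -0.7]
gripper_width: 55.1
gripper_force: 0.0
```

```bash
python3 t.py
```

```text
scene 0.6 median [-68.7  -7.1  48.2] normal [-0.96  0.01  0.29] tilt 73.2 p5 [-81. -62.  16.] p95 [-61.  47.  67.]
[580.6 148.4  52.4] [-0.9 -0.1 -0.2]
```

Call:
send_rows:
  targets:
    - [[0,0,0,0.0088,-0.0047,0,-0.2],[0,0,0,0,0,0,-0.2],[0,0,0,0,0,0,-0.2],[0,0,0,0,0,0,-0.2],[0,0,0,-0.0442,0.0233,0.1,-0.2],[0,0,0,-0.0885,0.0466,0.15,-0.2],[0,0,0,-0.0885,0.0466,0.15,-0.2],[0,0,0,-0.0885,0.0466,0.15,-0.2],[0,0,0,-0.0885,0.0466,0.1,-0.2],[0,0,0,0,0,0,-0.2]]

```text
time_s: 12.15
ee_pos: [502.3, 190.8, 185.6]
ee_rot: [179.7, 0.2, 152.4]
force: [0.8, -0.2, 0.2]
gripper_width: 54.8
gripper_force: 0.0
```

```bash
python3 t.py; python3 - <<'E'
from h import *
im,d=optics.grab_frame("scene"); cv2.imwrite("pics/s4.png",cv2.resize(im[140:260,310:460,::-1],None,fx=4,fy=4,interpolation=2))
E
```

```text
scene 0.65 median [-45.4  -6.8  23.4] normal [0.06 0.   1.  ] tilt 3.6 p5 [-74. -61.  17.] p95 [-24.  47.  27.]
[502.5 189.5 182.4] [ 0.  -0.4  0.6]
```

View pics/s4.png

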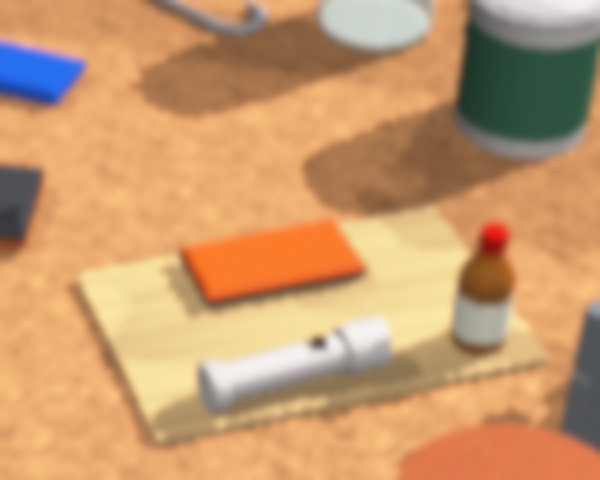

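The stone lies flat on the board with its orange face up (crop pixel (272,262)). Its centre is at about x = −46, y = −7 mm in the board's frame. The torch and the oil bottle look undisturbed.

```bash
python3 -c "
from workcell import env
print(env.job_done())"
```

```text
the job is handed in; nothing more can be done
None
```

The stone was pushed to the board's edge, tipped up and turned over; it now lies flat on the board, orange face up, with nothing else seen to move, and the job is handed in (no verdict was returned).

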